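# Touch off the loaf tin at three points and slide its lid home

### The job

The loaf tin on the baking sheet needs its sliding lid, but the tin was put down by eye and where it stands on its mat is not known exactly. First touch it off with the fingertips, resting lightly against it for a moment each time: on the rim of its long side facing you, well right of the middle, then on the same rim well left of the middle, then on its left-hand end. Then pick the lid up by its handle, start it over the tin's left-hand end so that its folded edges run on both rims, slide it fully home and let go, gently enough all the way that the tin is not shoved along its mat, and leave everything else on the counter alone.

Things in the scene. Friction and masses are not known exactly. Their poses are not given: they have to be found in the camera images.
- baking_sheet: Aluminium baking sheet, 248 x 150 mm over its rolled rim (10 mm high), with a red-brown silicone mat; lies flat on the counter and does not move. Origin: centre of its underside, on the counter; x along its length, to the robot's right (yaw -1.47 to -1.25), y away from the robot, z up. A dark grey loaf tin stands on the mat, long axis roughly along x; the tin's own pose is not reported.
- mat_middle (a point): Middle of the mat's top face, 4 mm above the counter; axes as the sheet's. The tin was put down by eye: its middle is up to 14 mm from here along x and along y, its long axis up to 0.1 rad off the sheet's x. The mat grips the tin: pushes above about 14 N (or 0.8 N m of turning) shove it along; lighter ones do not move it. It cannot tip or lift.
- mat_front (a point): Middle of the mat's long edge facing the robot, 60 mm from mat_middle. The tin's two long sides each end at the top in an outward rim: outer edge 40 mm from the tin's centre line (the outermost part of the side), rim top 56 mm and underside 52.5 mm above the counter, straight over 138 mm, then 7 mm of slimmer nose (38.5 mm from the centre line) at each end.
- mat_left (a point): Middle of the mat's left-hand short edge, 109 mm from mat_middle along -x. The tin's left-hand end faces here: a wall 60 mm wide, 50 mm high, leaning out 3 degrees; at its top, 54 mm above the counter, it lies 76 mm from the tin's middle (the tin is 152 mm long). The lid goes on over this end.
- tin_lid: Sliding lid of the tin, bright steel, wooden handle, about 0.26 kg, 160 x 96 mm; lies right way up on the counter at the start. Origin: under its middle, level with what it stands on; +x its leading end, z up. Its long edges fold down and inward round the tin's rims, with 2 mm play on each side. Resting on the tin its origin is 46 mm above the counter; the rims pass freely at 46.5 to 48 mm.
- lid_handle (a point): Middle of the lid's wooden handle bar, 41 mm above the lid's origin; the bar runs across the lid (along its y), 62 mm long, 14 mm thick, 13 mm high, 22 mm of free height under it, on two posts 27 mm to either side. With the lid home it is over the tin's middle, within 2 mm.
- lid_under (a point): Middle of the lid plate's underside, 10 mm above the lid's origin. The C of each folded edge: side wall 42 mm from the centre line inside, lip topside 4 mm above the origin and reaching in to 37 mm, so 5.8 mm gap for the 3.5 mm rim. The mouth at the leading end (79 mm along +x from the origin) is flared: sides open 2 mm more, front edge bent up, lips (they begin 69 mm along +x) bent down 1 mm.
- lid_top (a point): Middle of the lid plate's top face. At the trailing end the plate is turned down to a stop, 70 mm wide, whose inner face is 77 mm along -x from the lid's origin. The lid slides on along the tin's long axis, leading end first; it is home when this stop meets the tin's left-hand end.
- counter_bell: Bystander: chrome counter bell on a black foot, 82 mm across, 58 mm high; origin under its centre.
- egg_timer: Bystander: red and white kitchen timer, 63 mm across, 52 mm high; origin under its centre.
- cutter_flower: Bystander: flower-shaped tin cookie cutter, 66 x 74 mm, 30 mm high; origin under its centre.
- cutter_round: Bystander: round tin cookie cutter, 57 mm across, 30 mm high; origin under its centre.
- rolling_pin: Bystander: wooden rolling pin, 420 mm long, 58 mm thick, on two wooden rails behind the sheet; fixed there. Origin: under its middle.

How it is judged (in metres and radians):
On the way, in this order (a step that is already met when the one before it is completed fails the run):
1. the fingertips rest against the rim of the tin's long side facing the robot, right of the middle ((contact force between the fingers and rim_c0 above 0.8 N or contact force between the fingers and rim_c1 above 0.8 N or contact force between the fingers and rim_c2 above 0.8 N or contact force between the fingers and loaf_tin_c2 above 0.8 N) and x of the grasp point in the frame of baking_sheet above 0.005 m), for 0.1 s.
2. the fingertips rest against the same rim, left of the middle ((contact force between the fingers and rim_c0 above 0.8 N or contact force between the fingers and rim_c1 above 0.8 N or contact force between the fingers and rim_c2 above 0.8 N or contact force between the fingers and loaf_tin_c2 above 0.8 N) and x of the grasp point in the frame of baking_sheet below -0.005 m and y of the grasp point in the frame of baking_sheet below -0.03 m), for 0.1 s.
3. the fingertips rest against the left-hand end of the tin ((contact force between the fingers and loaf_tin_c4 above 0.8 N or contact force between the fingers and rim_c4 above 0.8 N) and x of the grasp point in the frame of baking_sheet below -0.06 m), for 0.1 s.
4. the lid has been started: its folded edges run on both rims and it covers the left part of the tin (horizontal distance between lid_handle and loaf_tin_c0 between 0.03 and 0.13 m and height (world z) of tin_lid between 0.044 and 0.0505 m and angle between tin_lid's own z axis and vertical below 0.06 rad), for 0.1 s.
At the end, for the whole second after the job is handed in: The lid is on the tin with its folded edges round both rims (its origin 44 to 49 mm above the counter, level within 0.04 rad), fully home (handle within 5 mm of the tin's middle), at rest and let go (horizontal distance between lid_handle and loaf_tin_c0 below 0.005 m and height (world z) of tin_lid between 0.044 and 0.049 m and angle between tin_lid's own z axis and vertical below 0.04 rad and linear speed of tin_lid below 0.01 m/s and contact force between the fingers and tin_lid below 0.05 N); the robot touches nothing.
It fails at once if the fingers press on the tin or the sheet with more than 20 N (contact force between the fingers and baking_sheet above 20 N).
It fails at once if the lid is forced against the tin or the sheet with more than 25 N (contact force between tin_lid and baking_sheet above 25 N).
It fails at once if the tin is shoved more than 5 mm from where it stood (distance of loaf_tin_c0 from where it was at the start of the episode above 0.005 m).
It fails at once if a bystander (bell, timer, cookie cutter) is moved by more than 20 mm (distance of any of counter_bell, egg_timer, cutter_flower, cutter_round from where it was at the start of the episode above 0.02 m).
It also fails if it takes over 72 s, if anything falls off the work surface, if the arm or the gripper's body presses on something with over 40 N, if the wrist force passes 120 N, or if a joint passes its speed limit or range.

### The arm

A 7-joint arm with a two-finger parallel gripper is mounted at the origin on a cart in front of the work surface, level with it; the furniture and walls round the work are solid. World frame = base frame: x ahead of the robot, y to its left, z up, the work surface at z = 0. Lengths are in mm, angles in degrees, forces in N, time in s.
With the tool pointing down it reaches from about 425 to 950 mm from the base axis. Payload 4.7 kg.
Tool frame: the origin (TCP) lies at the centre of the arm's flange, where the gripper is bolted on; the fingertips stand 173 mm ahead of it and the grasp point (between the pads) lies 155 mm ahead of it; z points along the fingers, y is the line along which they close (so a half turn about z gives the same grasp; the last joint's range is limited). The gripper opens to 85 mm and grips with 20 to 120 N. Pads are 22 mm wide; open, the fingers measure 114 mm over their backs; the gripper's body (76 mm by 85 mm) begins 54 mm behind the grasp point. The pads swing forward as they close: fully open they stand 13 mm farther back than shut.
Start: joints at [-69.723, 26.849, -2.785, 87.806, 1.381, 65.374, -4.715], TCP at [252.089, 626.164, 404.735] pointing down, gripper open.
Joint ranges: [-148.3, 148.3], [-19.14, 114.17], [-79.39, 73.82], [5.75, 140.21], [-59.74, 239.74], [12.07, 113.84], [-152.46, 152.46]. Speed limits (degrees/s): [147.25, 147.25, 180, 180, 180, 180, 180].

### API

Orientations are given as a 3x3 rotation matrix whose columns are the frame's x, y, z axes.
In Python, from rig import manip, cams, cut_out gives the robot as it stands.
- The arm moves only by the tool drive_tool, never from a script. Its argument "targets" is a list of rows, each a list of 3 entries, a list of its own where there are three numbers: the shift along the tool's x, y, z in cm, then the turn, a rotation vector about the tool's x, y, z in rad, then the finger opening in cm, from 0 to 8.54. A call has 1 to 8 rows; each row shifts and turns the commanded pose from where the row before left it, along the tool's axes as they then stand; what a row does not reach is not made up. A row lasts 1/10 s, in which the tool goes at most 50 mm and 8.59 degrees, less where a joint would pass 70% of its speed; a pose out of reach is approached as far as the arm can. A call with a gripper value outside its range is refused whole. The fingers move at their own pace and stop on an object; "newtons" is the grip in N (left out, the last holds). Time passes only in rows, so rows that do not move let the fingers close. It gives the time, the measured TCP pose, the force, the opening and the grip force at its end, in the units of the state.
- manip.state(): the state, without advancing time (a new reading comes with each control period).
- cams.snapshot(name): name is "scene" or "top"; returns the picture (384x512x3 uint8, blue, green, red); there is no depth.
- cams.camera_info(name): a dict with "K" (3x3 intrinsics, pixels), "R" (3x3) and "t" (3): a world point X has camera coordinates R X + t. Camera axes: x right, y down, z forward; pixel columns grow to the right and rows downward; lengths in mm; the calibration is good to about 2 mm. A picture is of the moment at which its call begins. camera_info takes no time and is no camera call.
- manip.hand_in(): hands the job in; it is judged then, once.
Trained networks look in the newest picture that a camera, given by its name, has taken for a name from the list of things; names that differ only in an ending like _2 or _b are one class to them, and where a whole thing is asked for, a point or a joint stands for the part that bears it (a point fixed in the world has none). Each returns a list of dicts, best first, with "conf" (0 to 1); they miss things now and then, are a little off and sometimes report something else, mostly with a low value. They report only what shows in the picture. A call takes as long as a camera call.
- cut_out(camera, thing): "pixels" (384x512 bool, what is visible of it) and "pixel" ([column, row] in pixels, amid what is visible of it).
The state is a dict: "time_s": time; "joints": joint angles; "dq": joint speeds; "tau": joint torques, N m; "tcp_pos": TCP position; "eef_rot": TCP orientation; "contact_force": force on the tool from outside, world axes, zero at the start; "wrist_torque": the same for the moment, N m; "width": finger opening in mm; "gripper_force": force on a finger pad.
Only numpy, scipy, OpenCV 4.12 (cv2) and the standard library are available. Lean on these libraries where they do the work, as an engineer would, in place of code of your own. Each camera call takes 0.05 s, during which the arm holds its last target. There are 200 camera calls.

## Working session

There is one attempt and no reset: what is moved stays moved. The work goes in short steps, Python scripts to look and compute and a tool call to move; the robot and the scene stay as the last step left them, time stands still between calls to the robot, and variables do not carry over. Pictures are saved under pics/ and viewed, at most 10 in all, crops included, and the job is handed in when it is done.

Besides the shell and the picture viewer there is one more tool, called after ">>>" as name(argument=value, ...), one argument or row to a line, values as JSON. drive_tool: Moves the arm, as the interface text tells. Its arguments: {"type":"object","properties":{"targets":{"type":"array","items":{"type":"array"}},"newtons":{"type":"number"}},"required":["targets"]}

```bash
mkdir -p pics; ls
cat > h.py <<'E'
import numpy as np,cv2
from rig import manip,cams,cut_out
def ray(cam,px,z):
    c=cams.camera_info(cam);K,R,t=map(np.array,(c["K"],c["R"],c["t"]));t=t.ravel()
    C=-R.T@t;d=R.T@np.linalg.inv(K)@np.array([px[0],px[1],1.]);return C+d*(z-C[2])/d[2]
def proj(cam,X):
    c=cams.camera_info(cam);K,R,t=map(np.array,(c["K"],c["R"],c["t"]));p=K@(R@np.array(X,float)+t.ravel());return p[:2]/p[2]
E
python3 - <<'E'
from h import *
np.set_printoptions(precision=2,suppress=True)
for c in("scene","top"):
    im=cams.snapshot(c);cv2.imwrite(f"pics/{c}0.png",im)
    i=cams.camera_info(c);print(c,-np.array(i["R"]).T@np.array(i["t"]).ravel())
for n in["baking_sheet","tin_lid","lid_handle","counter_bell","egg_timer","cutter_flower","cutter_round","rolling_pin"]:
    r=cut_out("top",n)
    for q in r[:2]:
        m=q["pixels"].astype(np.uint8);b=cv2.minAreaRect(cv2.findNonZero(m))
        print(n,q["conf"],q["pixel"],b,m.sum(),ray("top",q["pixel"],0))
s=manip.state();print(s["tcp_pos"],s["eef_rot"],s["contact_force"],s["time_s"])
E
```

```text
pics
scene [  55.86 -470.6   804.11]
top [ 307.74   55.03 1008.62]
baking_sheet 0.86 [347.0, 185.1] ((348.08831787109375, 181.8529510498047), (53.600372314453125, 88.52549743652344), 75.96376037597656) 4563 [ 473.11 -214.72    0.  ]
tin_lid 0.75 [348.7, 182.8] ((347.9581298828125, 181.83628845214844), (52.92366027832031, 86.69657897949219), 75.65067291259766) 4445 [ 479.86 -219.77    0.  ]
tin_lid 0.71 [230.9, 199.8] ((228.65814208984375, 198.4669952392578), (56.681915283203125, 33.13139724731445), 2.2457425594329834) 1817 [426.09 116.76   0.  ]
counter_bell 0.84 [159.9, 193.4] ((158.5, 191.5), (27.0, 27.0), 90.0) 604 [441.56 318.05   0.  ]
egg_timer 0.77 [180.6, 178.7] ((180.5, 175.5), (21.0, 21.0), 90.0) 392 [484.67 261.37   0.  ]
egg_timer 0.66 [227.3, 198.7] ((228.5, 199.0), (34.0, 57.0), 90.0) 1859 [429.09 127.02   0.  ]
cutter_flower 0.5 [167.7, 242.9] ((170.89414978027344, 242.62353515625), (25.16393280029297, 24.079280853271484), 40.601295471191406) 107 [303.02 289.6    0.  ]
cutter_round 0.7 [144.2, 219.0] ((150.69827270507812, 222.62928771972656), (20.317821502685547, 14.034564018249512), 40.23636245727539) 48 [368.56 358.29   0.  ]
rolling_pin 0.73 [288.2, 146.2] ((290.5299377441406, 142.63912963867188), (21.64378547668457, 147.8558807373047), 77.85572052001953) 2365 [585.   -45.88   0.  ]
[252.08 626.15 404.71] [[-0.93  0.37 -0.  ]
 [ 0.37  0.93  0.  ]
 [ 0.    0.   -1.  ]] [ 0.61 -0.35  0.67] 0.5
```

View pics/top0.png

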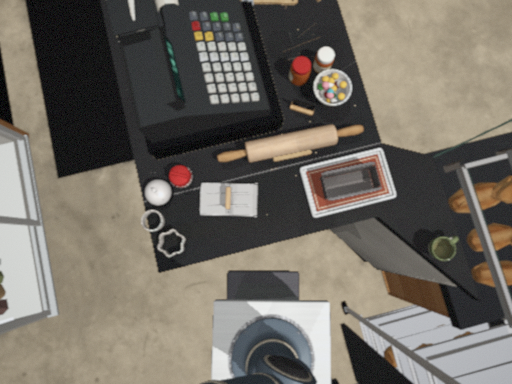

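View pics/scene0.png

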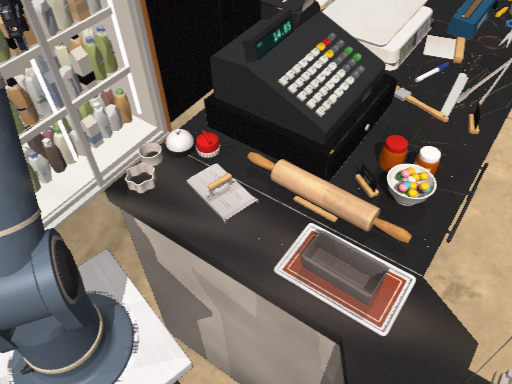

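Run:
```python
from h import *
np.set_printoptions(precision=1,suppress=True)
t=cv2.imread("pics/top0.png");s=cv2.imread("pics/scene0.png")
a=cv2.resize(t[140:225,295:405],None,fx=5,fy=5,interpolation=cv2.INTER_CUBIC)
b=cv2.resize(t[170:225,190:270],None,fx=5,fy=5,interpolation=cv2.INTER_CUBIC)
c=cv2.resize(s[155:225,175:265],None,fx=4,fy=4,interpolation=cv2.INTER_CUBIC)
o=np.zeros((600,800,3),np.uint8)
o[:275,:400]=b;o[:280,420:780]=c
a=cv2.resize(a,(400,309));o[285:594,:400]=a
d=cv2.resize(s[220:335,270:420],None,fx=2.6,fy=2.6,interpolation=cv2.INTER_CUBIC);o[290:290+d.shape[0],405:405+d.shape[1]]=d
cv2.imwrite("pics/c0.png",o)
for cam in("top","scene"):
  cams.snapshot(cam)
  for n,z,L in(("baking_sheet",8,250),("tin_lid",10,160),("lid_handle",41,0)):
    for q in cut_out(cam,n)[:2]:
        m=q["pixels"].astype(np.uint8)
        p=np.array([ray(cam,x,z)[:2] for x in cv2.findNonZero(m).reshape(-1,2)],np.float32)
        r=cv2.minAreaRect(p);print(cam,n,round(q["conf"],2),m.sum(),np.array(q["pixel"]),np.array(r[0]),np.array(r[1]),r[2],p.mean(0))
  print(cams.camera_info(cam)["K"][0][0])
```

```text
Traceback (most recent call last):
  File "h.py", line 4, in ray
    c=cams.camera_info(cam);K,R,t=map(np.array,(c["K"],c["R"],c["t"]));t=t.ravel()
ValueError: time passes only in moves, steps and waits
```

View pics/c0.png

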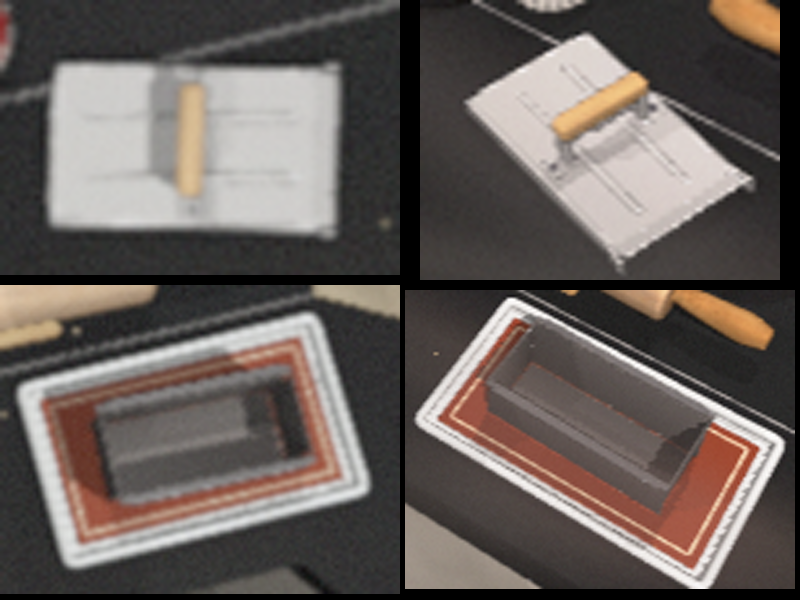

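The crops show the lid with its flared (leading) end to the robot's right and the handle at top px (228,197). The tin sits on the mat around top px (350,181).

```bash
sed -i 's/^def ray/import functools\n@functools.lru_cache(None)\ndef ci(n): return cams.camera_info(n)\ndef ray/; s/c=cams.camera_info(cam)/c=ci(cam)/' h.py
python3 - <<'E'
from h import *
np.set_printoptions(precision=1,suppress=True)
for cam in("top","scene"):
  cams.snapshot(cam)
  print(cam,ci(cam)["K"][0][0])
  for n,z,L in(("baking_sheet",8,250),("tin_lid",10,160),("lid_handle",41,0)):
    for q in cut_out(cam,n)[:2]:
        m=q["pixels"].astype(np.uint8)
        p=np.array([ray(cam,x,z)[:2] for x in cv2.findNonZero(m).reshape(-1,2)],np.float32)
        r=cv2.minAreaRect(p);print(n,round(q["conf"],2),m.sum(),np.array(q["pixel"]),np.array(r[0]),np.array(r[1]),r[2],p.mean(0))
t=cv2.imread("pics/top0.png").astype(int); s=cv2.imread("pics/scene0.png").astype(int)
def fit(cam,im,box,f,z):
    x0,x1,y0,y1=box;sub=im[y0:y1,x0:x1];mk=f(sub)
    mk=mk.astype(np.uint8);n,l,st,_=cv2.connectedComponentsWithStats(mk);k=1+st[1:,4].argmax()
    c=cv2.findNonZero((l==k).astype(np.uint8)).reshape(-1,2)+[x0,y0]
    p=np.array([ray(cam,x,z)[:2] for x in c],np.float32);r=cv2.minAreaRect(p);print(cam,z,len(c),np.array(r[0]),np.array(r[1]),r[2],p.mean(0))
wd=lambda a:(a[...,2]-a[...,0]>45)&(a[...,2]>120)
br=lambda a:a.min(-1)>110
rb=lambda a:(a[...,2]-a[...,0]>35)
fit("top",t,(195,265,175,222),wd,45);fit("scene",s,(185,260,165,225),wd,45)
fit("top",t,(195,265,175,222),lambda a:br(a)|wd(a),10)
fit("scene",s,(185,260,165,222),lambda a:br(a)|wd(a),10)
fit("top",t,(297,400,145,220),br,8);fit("scene",s,(270,420,222,335),br,8)
fit("top",t,(297,400,145,220),rb,4)
E
```

```text
top 357.76559977374285
baking_sheet 0.88 4510 [346.2 183.1] [ 481.5 -215.5] [152.7 249.3] 15.089788436889648 [ 480.8 -215.4]
tin_lid 0.68 1855 [228.  200.5] [428.8 121.8] [ 93.3 163.4] 0.7529858350753784 [428.1 123. ]
lid_handle 0.56 1801 [225.4 199.6] [424.5 121.7] [152.9  93.1] 86.80142211914062 [423.6 120.6]
lid_handle 0.54 148 [165.5 242.6] [303.  270.1] [71.6 62.8] 50.893455505371094 [303.  277.8]
scene 452.0644084778041
baking_sheet 0.9 8108 [347.3 280.3] [ 482.9 -213.9] [151.8 247.8] 14.717061042785645 [ 481.5 -221.1]
tin_lid 0.92 2093 [219.  193.6] [427.5 126.5] [162.7  97.3] 89.41695404052734 [427.  122.9]
lid_handle 0.92 2091 [217.5 188.4] [414.5 102. ] [159.1  93.9] 89.21011352539062 [413.  100.5]
top 45 96 [427.1 123. ] [12.  57.7] 87.85140228271484 [427.9 122.8]
scene 45 169 [428.4 121.4] [62.5 18.9] 0.02464931085705757 [428.  121.5]
top 10 1907 [426.6 123.6] [161.7  96.3] 89.26556396484375 [426.9 123.4]
scene 10 2031 [433.4 127.5] [166.3 101.2] 88.60556030273438 [428.8 122.6]
top 8 1915 [ 481.4 -214.8] [153.5 251.4] 14.904788970947266 [ 478.2 -222. ]
scene 8 2440 [ 483.6 -214.7] [151.8 248.5] 14.951632499694824 [ 480.6 -227.7]
top 4 1318 [ 481.5 -214.2] [117.3 214.9] 14.844610214233398 [ 474.9 -203.8]
```

```bash
cat >> h.py <<'E'
from scipy.spatial.transform import Rotation as Ro
P=np.array
def plan(pts,vmax=48.,rmax=8.,start=None):
    """pts: (pos, az of tool x in deg); rows from the present pose, tool straight down"""
    s=manip.state();p=P(s["tcp_pos"]) if start is None else P(start[0]);R=P(s["eef_rot"]) if start is None else down(start[1])
    for q,az in pts:
        q=P(q,float);rv=(Ro.from_matrix(R.T@down(az))).as_rotvec()
        n=int(max(1,np.ceil(np.linalg.norm(q-p)/vmax),np.ceil(np.degrees(np.linalg.norm(rv))/rmax)))
        step=(q-p)/n
        for i in range(n):
            print(np.round(R.T@step/10,2).tolist(),np.round(rv/n,3).tolist())
            R=R@Ro.from_rotvec(rv/n).as_matrix()
        p=q;print("--",q.round(1),az)
def down(az):
    a=np.radians(az);x=P([np.cos(a),np.sin(a),0]);z=P([0,0,-1.]);return np.c_[x,np.cross(z,x),z]
S0=P([482,-214.7]);SY=np.radians(-75);sx=P([np.cos(SY),np.sin(SY)]);sy=P([-sx[1],sx[0]])
def sh(x,y,z): return P([*(S0+x*sx+y*sy),z])
def tosheet(p): d=P(p)[:2]-S0; return P([d@sx,d@sy])
E
python3 - <<'E'
from h import *
np.set_printoptions(precision=1,suppress=True)
w=[ray("top",q,56)[:2] for q in((326.6,200),(381.6,188.1),(375.3,162),(321.7,173.8))]
print([tosheet(x) for x in w],tosheet(np.mean(w,0)))
for a,b in((0,1),(3,2)): d=w[b]-w[a];print(np.degrees(np.arctan2(d[1],d[0])),np.linalg.norm(d))
c=tosheet(np.mean(w,0));f=(tosheet(w[0])+tosheet(w[1]))/2
plan([((480,250,405),192.5),(sh(c[0]+45,c[1]-40-11-12,290),192.5),(sh(c[0]+45,c[1]-40-11-12,215),192.5)])
E
```

```text
[array([-83.9, -39.1]), array([ 69.8, -44.5]), array([74.2, 28.8]), array([-77.3,  33.2])] [-4.3 -5.4]
-77.03170006578728 153.8541522752881
-76.63013208591232 151.60179009861787
[-3.52, -2.64, -0.0] [0.0, -0.0, -0.06]
[-3.35, -2.84, -0.0] [0.0, -0.0, -0.06]
[-3.18, -3.04, -0.0] [0.0, -0.0, -0.06]
[-2.99, -3.23, -0.0] [0.0, -0.0, -0.06]
[-2.79, -3.4, -0.0] [0.0, -0.0, -0.06]
[-2.58, -3.56, -0.0] [0.0, -0.0, -0.06]
[-2.36, -3.71, -0.0] [0.0, -0.0, -0.06]
[-2.14, -3.85, -0.0] [0.0, -0.0, -0.06]
[-1.9, -3.97, -0.0] [0.0, -0.0, -0.06]
[-1.66, -4.07, -0.0] [0.0, -0.0, -0.06]
-- [480. 250. 405.] 192.5
[1.38, -4.15, 0.96] [-0.0, 0.0, -0.0]
[1.38, -4.15, 0.96] [-0.0, 0.0, -0.0]
[1.38, -4.15, 0.96] [-0.0, 0.0, -0.0]
[1.38, -4.15, 0.96] [-0.0, 0.0, -0.0]
[1.38, -4.15, 0.96] [-0.0, 0.0, -0.0]
[1.38, -4.15, 0.96] [-0.0, 0.0, -0.0]
[1.38, -4.15, 0.96] [-0.0, 0.0, -0.0]
[1.38, -4.15, 0.96] [-0.0, 0.0, -0.0]
[1.38, -4.15, 0.96] [-0.0, 0.0, -0.0]
[1.38, -4.15, 0.96] [-0.0, 0.0, -0.0]
[1.38, -4.15, 0.96] [-0.0, 0.0, -0.0]
[1.38, -4.15, 0.96] [-0.0, 0.0, -0.0]
-- [ 426.5 -271.7  290. ] 192.5
[0.0, -0.0, 3.75] [-0.0, -0.0, -0.0]
[0.0, -0.0, 3.75] [-0.0, -0.0, -0.0]
-- [ 426.5 -271.7  215. ] 192.5
```

>>> drive_tool(
  targets=[
    [[-3.52,-2.64,0],[0,0,-0.06],0],
    [[-3.35,-2.84,0],[0,0,-0.06],0],
    [[-3.18,-3.04,0],[0,0,-0.06],0],
    [[-2.99,-3.23,0],[0,0,-0.06],0],
    [[-2.79,-3.4,0],[0,0,-0.06],0],
    [[-2.58,-3.56,0],[0,0,-0.06],0],
    [[-2.36,-3.71,0],[0,0,-0.06],0],
    [[-2.14,-3.85,0],[0,0,-0.06],0],
  ],
)

```text
time_s: 1.8
tcp_pos: [435.0, 323.5, 405.0]
eef_rot: [[-0.995, -0.1, 0.001], [-0.1, 0.995, 0.001], [-0.001, 0.001, -1.0]]
contact_force: [1.4, -0.6, 0.5]
width: 0.1
gripper_force: 0.0
```

>>> drive_tool(
  targets=[
    [[-1.9,-3.97,0],[0,0,-0.06],0],
    [[-1.66,-4.07,0],[0,0,-0.06],0],
    [[1.38,-4.15,0.96],[0,0,0],0],
    [[1.38,-4.15,0.96],[0,0,0],0],
    [[1.38,-4.15,0.96],[0,0,0],0],
    [[1.38,-4.15,0.96],[0,0,0],0],
    [[1.38,-4.15,0.96],[0,0,0],0],
    [[1.38,-4.15,0.96],[0,0,0],0],
  ],
)

```text
time_s: 2.6
tcp_pos: [452.2, -12.8, 347.2]
eef_rot: [[-0.976, -0.216, 0.001], [-0.216, 0.976, 0.0], [-0.001, -0.0, -1.0]]
contact_force: [0.1, 0.3, 0.2]
width: -0.0
gripper_force: 0.0
```

>>> drive_tool(
  targets=[
    [[1.38,-4.15,0.96],[0,0,0],0],
    [[1.38,-4.15,0.96],[0,0,0],0],
    [[1.38,-4.15,0.96],[0,0,0],0],
    [[1.38,-4.15,0.96],[0,0,0],0],
    [[1.38,-4.15,0.96],[0,0,0],0],
    [[1.38,-4.15,0.96],[0,0,0],0],
    [[0,0,0],[0,0,0],0],
    [[0,0,0],[0,0,0],0],
  ],
)

```text
time_s: 3.4
tcp_pos: [425.2, -273.0, 289.3]
eef_rot: [[-0.977, -0.213, -0.001], [-0.213, 0.977, 0.0], [0.0, 0.0, -1.0]]
contact_force: [-0.6, 0.3, 0.2]
width: 0.1
gripper_force: 0.0
```

Run:
```python
from h import *
s=manip.state();print(s);print(tosheet(s["tcp_pos"]))
cv2.imwrite("pics/s1.png",cams.snapshot("scene"))
plan([(sh(40.7,-68.4,215),192.5)],vmax=30)
```

```text
{'time_s': 3.4, 'joints': array([ 14.41849742,  19.58418991,  16.50900354, 118.09132282,
        -7.96480145,  43.38195637, 138.12471355]), 'dq': array([-2.27253563, -1.01047292, -1.99486161,  0.6772603 , -0.24743584,
        0.05379025, -0.02509458]), 'tau': array([ 1.53524995e+00, -3.61945188e+01,  3.60014834e+00, -1.80190462e+01,
        1.04454090e-01, -5.40478807e-02,  2.19699758e-02]), 'tcp_pos': array([ 425.16036481, -272.96423287,  289.2643744 ]), 'eef_rot': array([[-9.77063602e-01, -2.12947093e-01, -5.03489748e-04],
       [-2.12947216e-01,  9.77063684e-01,  2.03136801e-04],
       [ 4.48684157e-04,  3.05694315e-04, -9.99999853e-01]]), 'contact_force': array([-0.60430901,  0.29010364,  0.19358246]), 'wrist_torque': array([-0.01955672, -0.0285472 , -0.03902301]), 'gripper_force': 0.0, 'width': 0.0638567188002692}
[ 41.56774717 -69.9827647 ]
[-0.03, -0.01, 2.48] [0.0, 0.0, -0.0]
[-0.03, -0.01, 2.48] [0.0, 0.0, -0.0]
[-0.03, -0.01, 2.48] [0.0, 0.0, -0.0]
-- [ 426.5 -271.7  215. ] 192.5
```

>>> drive_tool(
  targets=[
    [[0,0,2.5],[0,0,0],0],
    [[0,0,2.5],[0,0,0],0],
    [[0,0,2.45],[0,0,0],0],
    [[-0.2,0,0],[0,0,0],0],
    [[0,0,0],[0,0,0],0],
    [[0,0,0],[0,0,0],0],
  ],
)

```text
time_s: 4.05
tcp_pos: [428.4, -271.3, 216.3]
eef_rot: [[-0.976, -0.217, 0.002], [-0.217, 0.976, -0.001], [-0.002, -0.001, -1.0]]
contact_force: [-0.5, -0.4, -0.4]
width: -0.0
gripper_force: 0.0
```

Run:
```python
from h import *
s=manip.state();print(s["tcp_pos"],s["contact_force"],tosheet(s["tcp_pos"]))
im=cams.snapshot("scene");cv2.imwrite("pics/s2.png",cv2.resize(im[180:340,260:430],None,fx=3.5,fy=3.5,interpolation=cv2.INTER_CUBIC))
```

```text
[ 428.35871201 -271.2907417   216.30662265] [-0.49159358 -0.42178374 -0.36176146] [ 40.779072   -66.46026715]
```

View pics/s2.png

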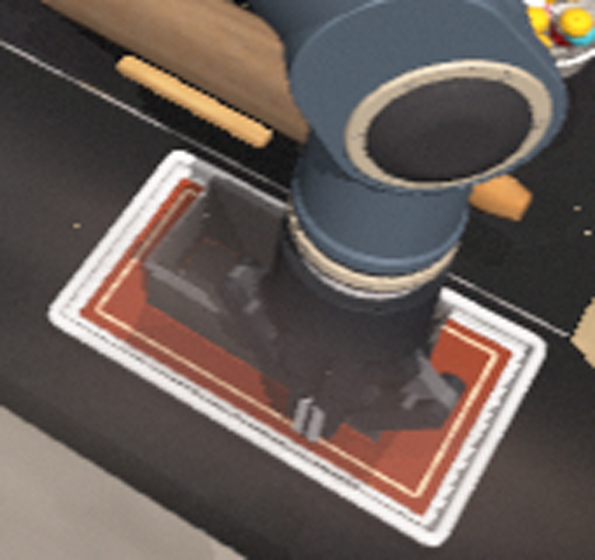

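The fingers hang closed just in front of the tin's near side, right of the middle.

>>> drive_tool(
  targets=[
    [[-0.1,0,0],[0,0,0],0],
    [[-0.1,0,0],[0,0,0],0],
    [[-0.1,0,0],[0,0,0],0],
    [[-0.1,0,0],[0,0,0],0],
    [[-0.1,0,0],[0,0,0],0],
    [[-0.1,0,0],[0,0,0],0],
    [[0,0,0],[0,0,0],0],
  ],
)

```text
time_s: 4.8
tcp_pos: [433.4, -270.3, 214.9]
eef_rot: [[-0.976, -0.216, -0.0], [-0.216, 0.976, 0.0], [0.0, 0.0, -1.0]]
contact_force: [0.3, 0.4, 0.9]
width: 0.1
gripper_force: 0.0
```

>>> drive_tool(
  targets=[
    [[-0.1,0,0],[0,0,0],0],
    [[-0.1,0,0],[0,0,0],0],
    [[-0.1,0,0],[0,0,0],0],
    [[0,0,0],[0,0,0],0],
  ],
)

```text
time_s: 5.2
tcp_pos: [436.4, -269.7, 215.0]
eef_rot: [[-0.976, -0.216, 0.0], [-0.216, 0.976, 0.0], [-0.0, -0.0, -1.0]]
contact_force: [-0.3, -0.4, -0.5]
width: -0.2
gripper_force: 0.0
```

>>> drive_tool(
  targets=[
    [[-0.1,0,0],[0,0,0],0],
    [[-0.1,0,0],[0,0,0],0],
    [[0,0,0],[0,0,0],0],
  ],
)

```text
time_s: 5.5
tcp_pos: [438.4, -269.2, 215.0]
eef_rot: [[-0.976, -0.216, 0.0], [-0.216, 0.976, 0.0], [-0.0, 0.0, -1.0]]
contact_force: [0.4, -0.4, -0.2]
width: -0.2
gripper_force: 0.0
```

>>> drive_tool(
  targets=[
    [[-0.1,0,0],[0,0,0],0],
    [[-0.1,0,0],[0,0,0],0],
    [[0,0,0],[0,0,0],0],
  ],
)

```text
time_s: 5.8
tcp_pos: [439.3, -269.2, 214.8]
eef_rot: [[-0.977, -0.215, -0.002], [-0.215, 0.977, 0.0], [0.002, 0.001, -1.0]]
contact_force: [-4.4, -1.4, 3.1]
width: -0.2
gripper_force: 2.1
```

>>> drive_tool(
  targets=[
    [[0,0,0],[0,0,0],0],
    [[0.5,0,0],[0,0,0],0],
    [[0,4.5,0],[0,0,0],0],
    [[0,4.5,0],[0,0,0],0],
    [[0,0,0],[0,0,0],0],
    [[-0.2,0,0],[0,0,0],0],
    [[0,0,0],[0,0,0],0],
  ],
)

```text
time_s: 6.5
tcp_pos: [418.4, -182.1, 215.1]
eef_rot: [[-0.977, -0.215, 0.001], [-0.215, 0.977, -0.0], [-0.001, -0.001, -1.0]]
contact_force: [-0.6, 0.2, 0.6]
width: -0.2
gripper_force: 0.2
```

>>> drive_tool(
  targets=[
    [[-0.1,0,0],[0,0,0],0],
    [[-0.1,0,0],[0,0,0],0],
    [[0,0,0],[0,0,0],0],
  ],
)

```text
time_s: 6.8
tcp_pos: [419.1, -182.4, 214.8]
eef_rot: [[-0.977, -0.214, -0.002], [-0.214, 0.977, -0.0], [0.002, 0.0, -1.0]]
contact_force: [-4.8, -2.4, 3.6]
width: 0.4
gripper_force: 2.5
```

Run:
```python
from h import *
p=P([419.1,-182.4,214.8])
plan([((408,-185,220),192.3),((408,-185,262),192.3),((455,-113,262),103.1),((455,-113,215),103.1)],start=(p,192.3))
print(manip.state()["joints"])
```

```text
[1.14, -0.02, -0.52] [0.0, 0.0, 0.0]
-- [ 408. -185.  220.] 192.3
[0.0, 0.0, -4.2] [0.0, 0.0, 0.0]
-- [ 408. -185.  262.] 192.3
[-0.51, 0.5, 0.0] [0.0, 0.0, 0.13]
[-0.44, 0.56, 0.0] [0.0, 0.0, 0.13]
[-0.36, 0.62, 0.0] [0.0, 0.0, 0.13]
[-0.28, 0.66, 0.0] [0.0, 0.0, 0.13]
[-0.19, 0.69, 0.0] [0.0, 0.0, 0.13]
[-0.1, 0.71, 0.0] [0.0, 0.0, 0.13]
[-0.01, 0.72, 0.0] [0.0, 0.0, 0.13]
[0.08, 0.71, 0.0] [0.0, 0.0, 0.13]
[0.17, 0.7, 0.0] [0.0, 0.0, 0.13]
[0.26, 0.67, 0.0] [0.0, 0.0, 0.13]
[0.35, 0.63, 0.0] [0.0, 0.0, 0.13]
[0.42, 0.58, 0.0] [0.0, 0.0, 0.13]
-- [ 455. -113.  262.] 103.1
[0.0, 0.0, 4.7] [0.0, 0.0, 0.0]
-- [ 455. -113.  215.] 103.1
[  6.45469647  23.34797521  14.32459237 126.87953551 -10.88938725
  30.97020041 131.35266009]
```

>>> drive_tool(
  targets=[
    [[0,0,0],[0,0,0],0],
    [[1.24,0,-0.5],[0,0,0],0],
    [[0,0,-4.2],[0,0,0],0],
    [[-0.51,0.5,0],[0,0,0.13],0],
    [[-0.44,0.56,0],[0,0,0.13],0],
    [[-0.36,0.62,0],[0,0,0.13],0],
    [[-0.28,0.66,0],[0,0,0.13],0],
    [[-0.19,0.69,0],[0,0,0.13],0],
  ],
)

```text
time_s: 7.6
tcp_pos: [427.3, -153.8, 262.5]
eef_rot: [[-0.905, 0.425, 0.003], [0.425, 0.905, -0.0], [-0.002, 0.001, -1.0]]
contact_force: [0.6, 0.2, -0.3]
width: 0.1
gripper_force: 0.0
```

>>> drive_tool(
  targets=[
    [[-0.1,0.71,0],[0,0,0.13],0],
    [[-0.01,0.72,0],[0,0,0.13],0],
    [[0.08,0.71,0],[0,0,0.13],0],
    [[0.17,0.7,0],[0,0,0.13],0],
    [[0.26,0.67,0],[0,0,0.13],0],
    [[0.35,0.63,0],[0,0,0.13],0],
    [[0.42,0.58,0],[0,0,0.13],0],
    [[0,0,0],[0,0,0],0],
  ],
)

```text
time_s: 8.4
tcp_pos: [455.3, -111.1, 262.3]
eef_rot: [[-0.228, 0.974, 0.002], [0.974, 0.228, -0.0], [-0.001, 0.002, -1.0]]
contact_force: [-0.4, 0.4, 0.0]
width: 0.2
gripper_force: 0.0
```

>>> drive_tool(
  targets=[
    [[0,0,2.4],[0,0,0],0],
    [[0,0,2.3],[0,0,0],0],
    [[-0.2,0,0],[0,0,0],0],
    [[-0.2,0,0],[0,0,0],0],
    [[0,0,0],[0,0,0],0],
    [[0,0,0],[0,0,0],0],
  ],
)

```text
time_s: 9.0
tcp_pos: [455.9, -116.1, 216.0]
eef_rot: [[-0.226, 0.974, 0.002], [0.974, 0.226, -0.0], [-0.001, 0.002, -1.0]]
contact_force: [0.1, 0.1, 0.9]
width: -0.4
gripper_force: 0.0
```

>>> drive_tool(
  targets=[
    [[-0.1,0,0],[0,0,0],0],
    [[-0.1,0,0],[0,0,0],0],
    [[-0.1,0,0],[0,0,0],0],
    [[-0.1,0,0],[0,0,0],0],
    [[-0.1,0,0],[0,0,0],0],
    [[0,0,0],[0,0,0],0],
  ],
)

```text
time_s: 9.6
tcp_pos: [456.7, -120.7, 214.9]
eef_rot: [[-0.226, 0.974, -0.0], [0.974, 0.226, -0.0], [-0.0, -0.0, -1.0]]
contact_force: [-0.2, -0.4, -0.4]
width: 0.3
gripper_force: 0.0
```

>>> drive_tool(
  targets=[
    [[-0.1,0,0],[0,0,0],0],
    [[-0.1,0,0],[0,0,0],0],
    [[0,0,0],[0,0,0],0],
  ],
)

```text
time_s: 9.9
tcp_pos: [457.1, -122.6, 215.0]
eef_rot: [[-0.226, 0.974, 0.0], [0.974, 0.226, 0.0], [-0.0, 0.0, -1.0]]
contact_force: [0.0, -0.2, -0.5]
width: 0.0
gripper_force: 0.0
```

>>> drive_tool(
  targets=[
    [[-0.05,0,0],[0,0,0],0],
    [[-0.05,0,0],[0,0,0],0],
    [[0,0,0],[0,0,0],0],
  ],
)

```text
time_s: 10.2
tcp_pos: [457.3, -123.5, 215.0]
eef_rot: [[-0.226, 0.974, -0.0], [0.974, 0.226, 0.0], [0.0, -0.0, -1.0]]
contact_force: [0.2, 0.1, -0.2]
width: -0.1
gripper_force: 0.0
```

>>> drive_tool(
  targets=[
    [[-0.1,0,0],[0,0,0],0],
    [[-0.1,0,0],[0,0,0],0],
    [[0,0,0],[0,0,0],0],
  ],
)

```text
time_s: 10.5
tcp_pos: [457.8, -125.6, 215.0]
eef_rot: [[-0.226, 0.974, 0.0], [0.974, 0.226, -0.0], [-0.0, 0.0, -1.0]]
contact_force: [0.2, -0.2, -0.3]
width: 0.1
gripper_force: 0.0
```

>>> drive_tool(
  targets=[
    [[-0.1,0,0],[0,0,0],0],
    [[-0.1,0,0],[0,0,0],0],
    [[0,0,0],[0,0,0],0],
  ],
)

```text
time_s: 10.8
tcp_pos: [458.3, -127.5, 215.0]
eef_rot: [[-0.226, 0.974, 0.0], [0.974, 0.226, -0.0], [-0.0, 0.0, -1.0]]
contact_force: [-0.2, -0.6, 0.2]
width: 0.1
gripper_force: 0.0
```

>>> drive_tool(
  targets=[
    [[-0.1,0,0],[0,0,0],0],
    [[-0.1,0,0],[0,0,0],0],
    [[0,0,0],[0,0,0],0],
  ],
)

```text
time_s: 11.1
tcp_pos: [458.6, -128.5, 214.9]
eef_rot: [[-0.227, 0.974, -0.001], [0.974, 0.227, 0.002], [0.002, -0.001, -1.0]]
contact_force: [-1.2, 4.5, 2.4]
width: 0.2
gripper_force: 2.2
```

Run:
```python
from h import *
plan([((453.8,-108,220),103.1),((453.8,-60,260),103.1),((428,122.3,255),90),((428,122.3,196),90)],start=((458.6,-128.5,215),103.1))
```

```text
[2.11, -0.0, -0.5] [0.0, 0.0, 0.0]
-- [ 453.8 -108.   220. ] 103.1
[2.34, 0.54, -2.0] [0.0, 0.0, 0.0]
[2.34, 0.54, -2.0] [0.0, 0.0, 0.0]
-- [453.8 -60.  260. ] 103.1
[4.59, 0.4, 0.12] [0.0, 0.0, 0.057]
[4.6, 0.14, 0.12] [0.0, 0.0, 0.057]
[4.6, -0.12, 0.12] [0.0, 0.0, 0.057]
[4.59, -0.38, 0.12] [0.0, 0.0, 0.057]
-- [428.  122.3 255. ] 90
[0.0, 0.0, 2.95] [0.0, 0.0, -0.0]
[0.0, 0.0, 2.95] [0.0, 0.0, -0.0]
-- [428.  122.3 196. ] 90
```

>>> drive_tool(
  targets=[
    [[0,0,0],[0,0,0],0],
    [[2.2,0,-0.5],[0,0,0],0],
    [[2.34,0.54,-2],[0,0,0],0],
    [[2.34,0.54,-2],[0,0,0],8.5],
    [[4.59,0.4,0.12],[0,0,0.057],8.5],
    [[4.6,0.14,0.12],[0,0,0.057],8.5],
    [[4.6,-0.12,0.12],[0,0,0.057],8.5],
    [[4.59,-0.38,0.12],[0,0,0.057],8.5],
  ],
)

```text
time_s: 11.9
tcp_pos: [427.9, 123.6, 255.5]
eef_rot: [[0.003, 1.0, 0.003], [1.0, -0.003, -0.0], [-0.0, 0.003, -1.0]]
contact_force: [0.6, 0.3, -0.1]
width: 72.3
gripper_force: 0.0
```

>>> drive_tool(
  targets=[
    [[0,0,0],[0,0,0],8.5],
    [[0,0,0],[0,0,0],8.5],
    [[0,0,0],[0,0,0],8.5],
    [[0,0,0],[0,0,0],8.5],
  ],
)

```text
time_s: 12.3
tcp_pos: [428.3, 120.6, 255.3]
eef_rot: [[0.004, 1.0, 0.001], [1.0, -0.004, -0.0], [-0.0, 0.001, -1.0]]
contact_force: [-0.6, 0.9, 0.3]
width: 85.2
gripper_force: 0.0
```

Run:
```python
from h import *
s=manip.state();print(s["tcp_pos"],s["joints"])
plan([((428,122.3,196),90)],vmax=30)
```

```text
[428.27244225 120.64878792 255.33219422] [-54.61204561  21.46003373  40.94275545 128.02443882 -23.04195367
  37.68295183   2.69847218]
[0.08, -0.02, 2.97] [0.0, 0.0, -0.002]
[0.08, -0.01, 2.97] [0.0, 0.0, -0.002]
-- [428.  122.3 196. ] 90
```

>>> drive_tool(
  targets=[
    [[0,0,2.0],[0,0,0],8.5],
    [[0.1,0,2.0],[0,0,0],8.5],
    [[0,0,1.95],[0,0,0],8.5],
    [[0,0,0],[0,0,0],8.5],
    [[0,0,0],[0,0,0],6.6],
    [[0,0,0],[0,0,0],6.2],
    [[0,0,0],[0,0,0],5.8],
    [[0,0,0],[0,0,0],5.8],
  ],
  newtons=20,
)

```text
time_s: 13.1
tcp_pos: [428.2, 122.9, 196.6]
eef_rot: [[0.001, 1.0, 0.002], [1.0, -0.001, 0.0], [0.0, 0.002, -1.0]]
contact_force: [-1.5, -3.0, 6.7]
width: 61.3
gripper_force: 21.5
```

Run:
```python
from h import *
s=manip.state();print(s["tcp_pos"],s["contact_force"],s["width"])
im=cams.snapshot("scene");cv2.imwrite("pics/s3.png",cv2.resize(im[120:240,150:290],None,fx=4.5,fy=4.5,interpolation=cv2.INTER_CUBIC))
```

```text
[428.24458595 122.89320647 196.62103374] [-1.49100916 -2.97332417  6.66136786] 61.33036427336159
```

View pics/s3.png

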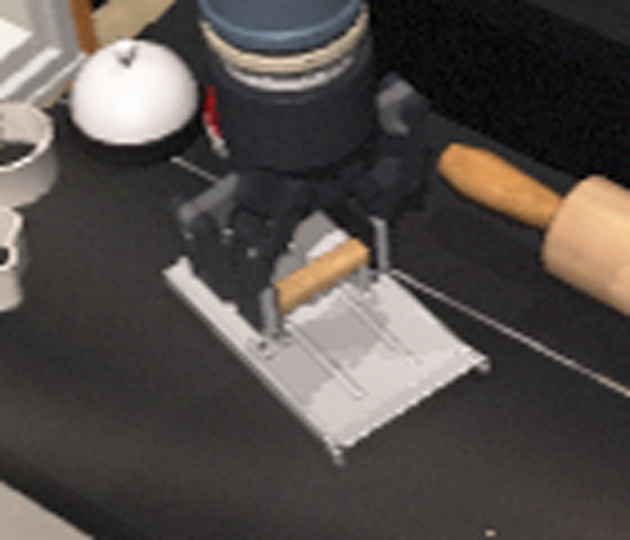

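The fingers hold the bar by both ends, so the tool is now centred along it. Next: open, rise, quarter turn, grip across.

>>> drive_tool(
  targets=[
    [[0,0,0],[0,0,0],8.5],
    [[0,0,0],[0,0,0],8.5],
    [[0,0,-1],[0,0,0],8.5],
    [[0,0,-2.5],[0,0,-0.1],8.5],
    [[0,0,0],[0,0,-0.14],8.5],
    [[0,0,0],[0,0,-0.14],8.5],
    [[0,0,0],[0,0,-0.14],8.5],
    [[0,0,0],[0,0,-0.14],8.5],
  ],
)

```text
time_s: 13.95
tcp_pos: [428.0, 123.7, 231.4]
eef_rot: [[-0.618, 0.786, 0.001], [0.786, 0.618, 0.0], [-0.0, 0.001, -1.0]]
contact_force: [0.0, -1.2, -0.2]
width: 85.0
gripper_force: 0.0
```

>>> drive_tool(
  targets=[
    [[0,0,0],[0,0,-0.14],8.5],
    [[0,0,0],[0,0,-0.14],8.5],
    [[0,0,0],[0,0,-0.14],8.5],
    [[0,0,0],[0,0,-0.14],8.5],
    [[0,0,0],[0,0,-0.14],8.5],
    [[0,0,0],[0,0,-0.14],8.5],
    [[0,0,0],[0,0,-0.07],8.5],
    [[0,0,0],[0,0,0],8.5],
  ],
)

```text
time_s: 14.75
tcp_pos: [428.1, 123.4, 231.3]
eef_rot: [[-1.0, 0.001, 0.001], [0.001, 1.0, 0.0], [-0.001, 0.0, -1.0]]
contact_force: [-0.5, 0.2, -0.3]
width: 84.9
gripper_force: 0.0
```

>>> drive_tool(
  targets=[
    [[0,0,0],[0,0,0],8.5],
    [[0,0,0],[0,0,0],8.5],
    [[0,0,0],[0,0,0],8.5],
  ],
)

```text
time_s: 15.05
tcp_pos: [427.9, 123.6, 230.8]
eef_rot: [[-1.0, 0.001, 0.0], [0.001, 1.0, -0.0], [-0.0, -0.0, -1.0]]
contact_force: [-0.8, -0.0, 0.1]
width: 84.9
gripper_force: 0.0
```

Run:
```python
from h import *
s=manip.state();print(s["tcp_pos"],s["joints"])
plan([((428.3,122.5,196),180)],vmax=30)
```

```text
[427.89530227 123.58882878 230.76890329] [-33.09696663  20.66929489  13.87433212 127.81720193  -9.07745179
  32.39032805  77.52611836]
[-0.02, -0.05, 1.74] [-0.0, 0.0, -0.001]
[-0.02, -0.05, 1.74] [-0.0, 0.0, -0.001]
-- [428.3 122.5 196. ] 180
```

>>> drive_tool(
  targets=[
    [[-0.04,-0.1,1.5],[0,0,0],8.5],
    [[0,0,1.98],[0,0,0],8.5],
    [[0,0,0],[0,0,0],5],
    [[0,0,0],[0,0,0],3],
    [[0,0,0],[0,0,0],1],
    [[0,0,0],[0,0,0],1],
    [[0,0,0],[0,0,0],0.8],
    [[0,0,0],[0,0,0],0.8],
  ],
  newtons=70,
)

```text
time_s: 15.85
tcp_pos: [428.6, 122.5, 196.7]
eef_rot: [[-1.0, 0.001, 0.001], [0.001, 1.0, 0.001], [-0.001, 0.001, -1.0]]
contact_force: [-0.0, -0.0, 5.5]
width: 12.9
gripper_force: 68.4
```

>>> drive_tool(
  targets=[
    [[0,0,0],[0,0,0],0.8],
    [[0,0,0],[0,0,0],0.8],
    [[0,0,0],[0,0,0],0.8],
  ],
)

```text
time_s: 16.15
tcp_pos: [428.7, 122.5, 196.7]
eef_rot: [[-1.0, 0.001, 0.001], [0.001, 1.0, 0.001], [-0.001, 0.001, -1.0]]
contact_force: [-0.5, -0.3, 6.2]
width: 12.6
gripper_force: 68.5
```

Run:
```python
from h import *
s=manip.state();print(s["tcp_pos"],s["contact_force"],s["wrist_torque"])
np.set_printoptions(precision=2,suppress=True)
for cam in("top","scene"):
    im=cams.snapshot(cam).astype(int)
    cv2.imwrite(f"pics/{cam}4.png",im)
    for q in cut_out(cam,"tin_lid")[:2]:
        p=P([ray(cam,x,10)[:2] for x in cv2.findNonZero(q["pixels"].astype(np.uint8)).reshape(-1,2)],np.float32)
        print(cam,q["conf"],cv2.minAreaRect(p))
```

```text
[428.6738933  122.53614955 196.65381565] [-0.51889226 -0.27018643  6.15944124] [-0.01113582  0.18653961 -0.12262171]
top 0.62 ((428.2413024902344, 61.26005554199219), (90.60206604003906, 36.697532653808594), 0.704251229763031)
scene 0.75 ((427.61444091796875, 124.59850311279297), (164.00819396972656, 95.16234588623047), 89.29716491699219)[ WARN:0@0.619] global loadsave.cpp:1063 imwrite_ Unsupported depth image for selected encoder is fallbacked to CV_8U.
```

Run:
```python
from h import *
plan([((428.6,122.5,236.5),180),((438.7,-42.4,262),193.1),((438.7,-42.4,244),193.1)],vmax=30,rmax=4,start=((428.6,122.5,196.5),180))
```

```text
[0.0, 0.0, -2.0] [0.0, 0.0, 0.0]
[0.0, 0.0, -2.0] [0.0, 0.0, 0.0]
-- [428.6 122.5 236.5] 180
[-0.17, -2.75, -0.42] [0.0, 0.0, -0.038]
[-0.06, -2.75, -0.42] [0.0, 0.0, -0.038]
[0.04, -2.75, -0.42] [0.0, 0.0, -0.038]
[0.15, -2.75, -0.42] [0.0, 0.0, -0.038]
[0.25, -2.74, -0.42] [0.0, 0.0, -0.038]
[0.36, -2.73, -0.42] [0.0, 0.0, -0.038]
-- [438.7 -42.4 262. ] 193.1
[0.0, 0.0, 1.8] [0.0, 0.0, -0.0]
-- [438.7 -42.4 244. ] 193.1
```

>>> drive_tool(
  targets=[
    [[0,0,-0.5],[0,0,0],0.8],
    [[0,0,-0.5],[0,0,0],0.8],
    [[0,0,-1],[0,0,0],0.8],
    [[0,0,-2],[0,0,0],0.8],
    [[0,0,0],[0,0,0],0.8],
  ],
)

```text
time_s: 16.85
tcp_pos: [429.2, 122.7, 238.0]
eef_rot: [[-1.0, 0.001, 0.005], [0.001, 1.0, 0.002], [-0.005, 0.002, -1.0]]
contact_force: [-0.8, -0.3, -3.2]
width: 12.6
gripper_force: 68.6
```

>>> drive_tool(
  targets=[
    [[-0.17,-2.75,-0.42],[0,0,-0.038],0.8],
    [[-0.06,-2.75,-0.42],[0,0,-0.038],0.8],
    [[0.04,-2.75,-0.42],[0,0,-0.038],0.8],
    [[0.15,-2.75,-0.42],[0,0,-0.038],0.8],
    [[0.25,-2.74,-0.42],[0,0,-0.038],0.8],
    [[0.36,-2.73,-0.42],[0,0,-0.038],0.8],
    [[0,0,0],[0,0,0],0.8],
    [[0,0,0],[0,0,0],0.8],
  ],
)

```text
time_s: 17.65
tcp_pos: [437.9, -42.8, 260.8]
eef_rot: [[-0.975, -0.223, -0.001], [-0.223, 0.975, 0.0], [0.0, 0.0, -1.0]]
contact_force: [0.5, 0.4, -2.9]
width: 12.7
gripper_force: 68.7
```

>>> drive_tool(
  targets=[
    [[0,0,0.9],[0,0,0],0.8],
    [[0,0,0.9],[0,0,0],0.8],
    [[0,0,0],[0,0,0],0.8],
    [[0,0,0],[0,0,0],0.8],
    [[0,0,0],[0,0,0],0.8],
    [[0,0,0],[0,0,0],0.8],
  ],
)

```text
time_s: 18.25
tcp_pos: [438.3, -42.2, 243.2]
eef_rot: [[-0.974, -0.226, 0.0], [-0.226, 0.974, 0.0], [-0.0, -0.0, -1.0]]
contact_force: [-0.7, 0.0, -2.3]
width: 12.6
gripper_force: 68.7
```

Run:
```python
from h import *
np.set_printoptions(precision=4,suppress=True)
s=manip.state();p=s["tcp_pos"];R=s["eef_rot"];print(p,R,s["contact_force"])
tx=P([.2267,-.974]);ty=P([.974,.2267]);print(p[:2]@tx-315.8,p[:2]@ty-417.7,(p+156*R[:,2])[:2]@ty-417.7, "az",np.degrees(np.arctan2(R[1,0],R[0,0]))%360)
o=np.zeros((600,800,3),np.uint8)
im=cams.snapshot("scene");o[:,:400]=cv2.resize(im[160:340,200:320],(400,600),interpolation=cv2.INTER_CUBIC)
im=cams.snapshot("top");a=cv2.resize(im[150:225,270:370],(400,300),interpolation=cv2.INTER_CUBIC);o[:300,400:]=a;cv2.imwrite("pics/s5.png",o)
```

```text
[438.2909 -42.244  243.2352] [[-0.9742 -0.2255  0.0005]
 [-0.2255  0.9742  0.0001]
 [-0.0005 -0.     -1.    ]] [-0.6549  0.0052 -2.3184]
-175.2938479975519 -0.38138242354517615 -0.3069286162580056 az 193.0327662150455
```

View pics/s5.png

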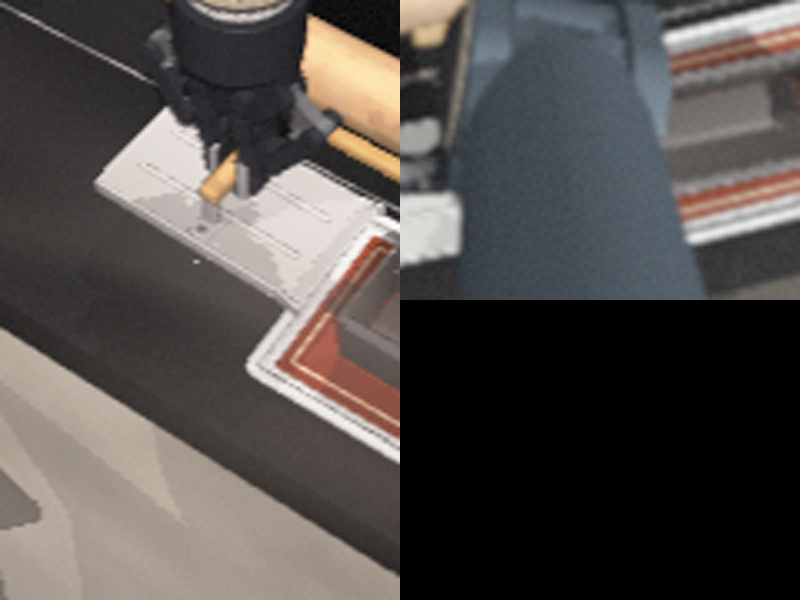

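The lid hangs level, with its leading end about 20 mm short of the tin's left end and in line with it. I'll raise it slightly and begin the insertion.

>>> drive_tool(
  targets=[
    [[-0.03,0,-0.06],[0,0,0],0.8],
    [[0,-0.8,0],[0,0,0],0.8],
    [[0,-0.7,0],[0,0,0],0.8],
    [[0,0,0],[0,0,0],0.8],
    [[0,-0.3,0],[0,0,0],0.8],
    [[0,-0.3,0],[0,0,0],0.8],
    [[0,0,0],[0,0,0],0.8],
  ],
)

```text
time_s: 19.05
tcp_pos: [443.2, -63.2, 243.7]
eef_rot: [[-0.974, -0.225, 0.0], [-0.225, 0.974, -0.0], [-0.0, -0.0, -1.0]]
contact_force: [-0.2, 0.5, -2.4]
width: 12.4
gripper_force: 68.8
```

>>> drive_tool(
  targets=[
    [[0,-0.3,0],[0,0,0],0.8],
    [[0,-0.3,0],[0,0,0],0.8],
    [[0,-0.3,0],[0,0,0],0.8],
    [[0,0,0],[0,0,0],0.8],
    [[0,0,0],[0,0,0],0.8],
  ],
)

```text
time_s: 19.55
tcp_pos: [445.2, -71.6, 243.6]
eef_rot: [[-0.974, -0.225, -0.0], [-0.225, 0.974, 0.0], [0.0, 0.0, -1.0]]
contact_force: [-0.4, 0.6, -3.3]
width: 12.7
gripper_force: 68.8
```

>>> drive_tool(
  targets=[
    [[-0.02,-0.3,-0.02],[0,0,0],0.8],
    [[0,-0.3,0],[0,0,0],0.8],
    [[0,-0.3,0],[0,0,0],0.8],
    [[0,-0.3,0],[0,0,0],0.8],
    [[0,-0.3,0],[0,0,0],0.8],
    [[0,0,0],[0,0,0],0.8],
  ],
)

```text
time_s: 20.15
tcp_pos: [448.8, -86.6, 243.9]
eef_rot: [[-0.975, -0.224, 0.0], [-0.224, 0.975, -0.0], [-0.0, -0.0, -1.0]]
contact_force: [-0.3, 0.4, -2.3]
width: 13.0
gripper_force: 68.7
```

>>> drive_tool(
  targets=[
    [[0,-0.3,0],[0,0,0],0.8],
    [[0,-0.3,0],[0,0,0],0.8],
    [[0,-0.3,0],[0,0,0],0.8],
    [[0,-0.3,0],[0,0,0],0.8],
    [[0,-0.3,0],[0,0,0],0.8],
    [[0,-0.3,0],[0,0,0],0.8],
    [[0,0,0],[0,0,0],0.8],
  ],
)

```text
time_s: 20.85
tcp_pos: [452.9, -104.1, 243.9]
eef_rot: [[-0.974, -0.224, 0.0], [-0.224, 0.974, -0.0], [-0.0, -0.0, -1.0]]
contact_force: [0.4, -0.2, -2.3]
width: 12.2
gripper_force: 68.8
```

>>> drive_tool(
  targets=[
    [[-0.02,-0.4,0],[0,0,0],0.8],
    [[0,-0.4,0],[0,0,0],0.8],
    [[0,-0.4,0],[0,0,0],0.8],
    [[0,-0.4,0],[0,0,0],0.8],
    [[0,-0.4,0],[0,0,0],0.8],
    [[0,-0.4,0],[0,0,0],0.8],
    [[0,-0.4,0],[0,0,0],0.8],
    [[0,0,0],[0,0,0],0.8],
  ],
)

```text
time_s: 21.65
tcp_pos: [459.4, -131.5, 243.9]
eef_rot: [[-0.975, -0.224, 0.0], [-0.224, 0.975, -0.0], [-0.0, -0.0, -1.0]]
contact_force: [0.3, -1.5, -1.7]
width: 12.8
gripper_force: 68.7
```

>>> drive_tool(
  targets=[
    [[0,-0.4,0],[0,0,0],0.8],
    [[0,-0.4,0],[0,0,0],0.8],
    [[0,-0.4,0],[0,0,0],0.8],
    [[0,-0.4,0],[0,0,0],0.8],
    [[0,-0.4,0],[0,0,0],0.8],
    [[0,-0.4,0],[0,0,0],0.8],
    [[0,-0.4,0],[0,0,0],0.8],
    [[0,0,0],[0,0,0],0.8],
  ],
)

```text
time_s: 22.45
tcp_pos: [465.7, -158.8, 243.9]
eef_rot: [[-0.975, -0.224, 0.0], [-0.224, 0.975, -0.0], [-0.0, -0.0, -1.0]]
contact_force: [-0.4, 0.2, -2.2]
width: 12.9
gripper_force: 68.7
```

>>> drive_tool(
  targets=[
    [[0,-0.4,0],[0,0,0],0.8],
    [[0,-0.4,0],[0,0,0],0.8],
    [[0,-0.4,0],[0,0,0],0.8],
    [[0,-0.4,0],[0,0,0],0.8],
    [[0,-0.4,0],[0,0,0],0.8],
    [[0,-0.4,0],[0,0,0],0.8],
    [[0,0,0],[0,0,0],0.8],
  ],
)

```text
time_s: 23.15
tcp_pos: [471.2, -182.2, 243.9]
eef_rot: [[-0.975, -0.224, 0.0], [-0.224, 0.975, -0.0], [-0.0, -0.0, -1.0]]
contact_force: [-0.0, 0.1, -2.1]
width: 12.8
gripper_force: 68.7
```

>>> drive_tool(
  targets=[
    [[0,-0.4,0],[0,0,0],0.8],
    [[0,-0.4,0],[0,0,0],0.8],
    [[0,-0.4,0],[0,0,0],0.8],
    [[0,-0.4,0],[0,0,0],0.8],
    [[0,-0.4,0],[0,0,0],0.8],
    [[0,0,0],[0,0,0],0.8],
    [[0,0,0],[0,0,0],0.8],
  ],
)

```text
time_s: 23.85
tcp_pos: [475.5, -201.1, 243.8]
eef_rot: [[-0.974, -0.225, -0.0], [-0.225, 0.974, 0.0], [0.0, 0.0, -1.0]]
contact_force: [0.9, -0.4, -3.0]
width: 12.5
gripper_force: 68.7
```

>>> drive_tool(
  targets=[
    [[0,-0.2,0],[0,0,0],0.8],
    [[0,-0.2,0],[0,0,0],0.8],
    [[0,-0.2,0],[0,0,0],0.8],
    [[0,-0.1,0],[0,0,0],0.8],
    [[0,-0.1,0],[0,0,0],0.8],
    [[0,-0.1,0],[0,0,0],0.8],
    [[0,0,0],[0,0,0],0.8],
  ],
)

```text
time_s: 24.55
tcp_pos: [477.6, -209.9, 243.9]
eef_rot: [[-0.974, -0.225, 0.0], [-0.225, 0.974, -0.0], [-0.0, -0.0, -1.0]]
contact_force: [-0.3, 0.3, -2.8]
width: 12.6
gripper_force: 68.7
```

>>> drive_tool(
  targets=[
    [[0,-0.1,0],[0,0,0],0.8],
    [[0,-0.1,0],[0,0,0],0.8],
    [[0,0,0],[0,0,0],0.8],
  ],
)

```text
time_s: 24.85
tcp_pos: [478.1, -211.9, 243.9]
eef_rot: [[-0.974, -0.225, 0.0], [-0.225, 0.974, -0.0], [-0.0, -0.0, -1.0]]
contact_force: [0.0, 0.3, -3.0]
width: 12.5
gripper_force: 68.7
```

>>> drive_tool(
  targets=[
    [[0,-0.1,0],[0,0,0],0.8],
    [[0,-0.1,0],[0,0,0],0.8],
    [[0,0,0],[0,0,0],0.8],
  ],
)

```text
time_s: 25.15
tcp_pos: [478.5, -213.4, 243.8]
eef_rot: [[-0.974, -0.225, -0.0], [-0.225, 0.974, 0.001], [0.0, 0.001, -1.0]]
contact_force: [-0.7, 1.7, -2.7]
width: 12.6
gripper_force: 68.8
```

>>> drive_tool(
  targets=[
    [[0,-0.1,0],[0,0,0],0.8],
    [[0,0,0],[0,0,0],0.8],
  ],
)

```text
time_s: 25.35
tcp_pos: [478.6, -213.9, 243.6]
eef_rot: [[-0.974, -0.226, -0.001], [-0.226, 0.974, 0.002], [0.001, 0.002, -1.0]]
contact_force: [0.4, 4.5, -3.8]
width: 12.8
gripper_force: 68.7
```

Stop force is there (4.5 N) at the expected place, so the lid is home. I'll ease off, lower, release and rise.

>>> drive_tool(
  targets=[
    [[0,0.1,0.08],[0,0,0],0.8],
    [[0,0,0],[0,0,0],0.8],
    [[0,0,0],[0,0,0],4],
    [[0,0,0],[0,0,0],5],
    [[0,0,0],[0,0,0],5],
    [[0,0,0],[0,0,0],5],
  ],
  newtons=20,
)

```text
time_s: 25.95
tcp_pos: [478.6, -214.1, 243.4]
eef_rot: [[-0.974, -0.225, 0.001], [-0.225, 0.974, -0.001], [-0.001, -0.001, -1.0]]
contact_force: [0.9, -0.4, -0.6]
width: 50.1
gripper_force: 0.0
```

>>> drive_tool(
  targets=[
    [[0,0,-1],[0,0,0],5],
    [[0,0,-3],[0,0,0],5],
    [[0,0,-4],[0,0,0],5],
    [[0,4.5,-1],[0,0,0],5],
    [[0,4.5,0],[0,0,0],5],
    [[0,4.5,0],[0,0,0],5],
    [[0,4.5,0],[0,0,0],5],
    [[0,0,0],[0,0,0],5],
  ],
)

```text
time_s: 26.75
tcp_pos: [436.8, -33.1, 333.7]
eef_rot: [[-0.972, -0.235, -0.0], [-0.235, 0.972, 0.002], [-0.0, 0.002, -1.0]]
contact_force: [0.0, 0.1, 0.4]
width: 49.7
gripper_force: 0.0
```

Run:
```python
from h import *
s=manip.state();print(s["tcp_pos"],s["contact_force"],s["time_s"])
o=np.zeros((600,800,3),np.uint8)
im=cams.snapshot("scene");o[:,:]=cv2.resize(im[200:335,260:440],(800,600),interpolation=cv2.INTER_CUBIC)
top=cams.snapshot("top");o[:250,:300]=cv2.resize(top[140:225,300:402],(300,250));cv2.imwrite("pics/s6.png",o)
for cam,m in(("scene",im),("top",top)):
    a=m.astype(int);w=((a[...,2]-a[...,0]>45)&(a[...,2]>120)).astype(np.uint8)
    c=P([478.4,-212.9,92]);u=proj(cam,c);print(cam,u)
    x,y=u.astype(int);sub=w[y-14:y+14,x-14:x+14];q=cv2.findNonZero(sub)
    if q is not None: print(q.reshape(-1,2).mean(0)+[x-14,y-14],len(q))
```

```text
[436.78072132 -33.13943968 333.70074229] [0.00852828 0.06311787 0.40679952] 26.75
scene [346.99611693 251.46923669]
[346.96396396 252.22072072] 222
top [355.50926145 177.52730323]
[355.16326531 178.40816327] 98
```

View pics/s6.png

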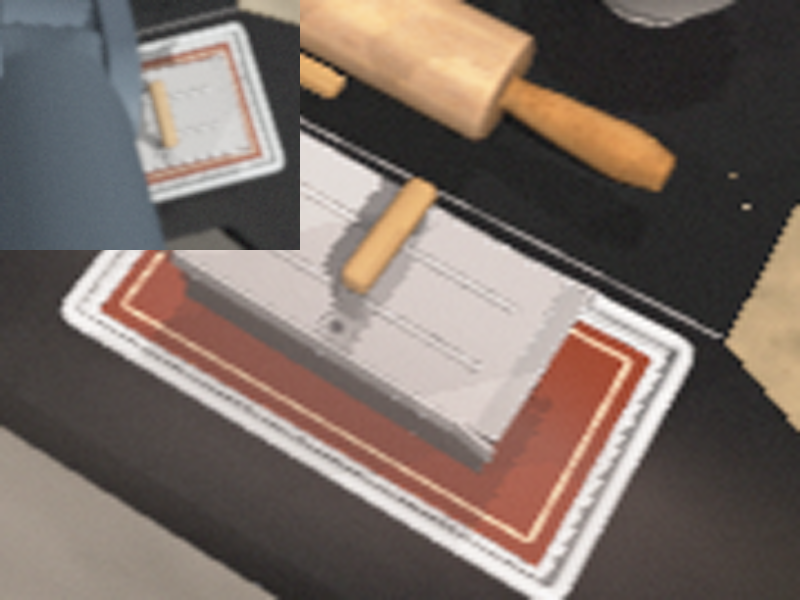

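The lid lies flat and fully on the tin, with the handle at scene px (347,252), as predicted for home (347,251). The robot is clear.

```bash
python3 -c "
from rig import manip;print(manip.hand_in())"
```

```text
the job is handed in; nothing more can be done
None
```

The tin was touched off in the required order at about 5 N each time, and the lid slid fully home against the stop and was let go. The job was handed in at about 27 s with the robot clear; no verdict was returned.

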